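# Pry the retaining ring off a rotor spindle with the hooked pick

### The arm

A 6-joint arm with a two-finger parallel gripper is mounted at the origin on the work surface; the furniture and walls round the work are solid. World frame = base frame: x ahead of the robot, y to its left, z up, the work surface at z = 0. Lengths are in m, angles in rad, forces in N, time in s.
With the tool pointing down it reaches from about 0.35 to 0.725 m from the base axis. Payload 4.3 kg.
Tool frame: the origin (TCP) lies midway between the tips of the shut fingers; the grasp point (between the pads) lies 19 mm behind it; y points along the fingers, x is the direction in which the jaws open and shut, and the axes are right-handed (so a half turn about y gives the same grasp; the last joint's range is limited). The gripper opens to 85 mm and grips with 20 to 120 N. Pads are 22 mm wide; open, the fingers measure 114 mm over their backs; the gripper's body (76 mm by 85 mm) begins 54 mm behind the grasp point. The pads swing forward as they close: fully open they stand 13 mm farther back than shut.
Start: joints at [1.233, 0.377, 0.081, 1.274, 0, 1.46], TCP at [0.13, 0.56, 0.231] pointing down, gripper open.
Joint ranges: [-2.72, 2.72], [-0.84, 1.66], [-1.02, 1.22], [-1.77, 2.12], [-1.37, 1.28], [-3.14, 3.14]. Speed limits (rad/s): [2.57, 2.57, 3.14, 3.14, 3.14, 3.14].

### API

Orientations are given as a unit quaternion [x, y, z, w].
In Python, from bench import ctrl gives the robot as it stands. The module is installed in compiled form; this text tells all that it offers.
- The arm moves only by the tool servo_tool, never from a script. Its argument "motion" is a list of rows, each a list of 7 numbers: the shift along the tool's x, y, z in m, then the turn, a rotation vector about the tool's x, y, z in rad, then the finger opening in m, from 0 to 0.0854. In form: [[x, y, z, ax, ay, az, fingers], ...]. A call has 1 to 8 rows; each row is the pose to reach, as a shift and turn from the pose commanded when the call began, along the tool's axes at that moment; what a row does not reach only later rows make up. A row lasts 1/12 s, in which the tool goes at most 41.7 mm and 7.16 degrees, less where a joint would pass 70% of its speed; a pose out of reach is approached as far as the arm can. A call with a gripper value outside its range is refused whole. The fingers move at their own pace and stop on an object; "force" is the grip in N (left out, the last holds). Time passes only in rows, so rows that repeat a pose let the fingers close. It gives the time, the measured TCP pose, the force and the opening at its end, in the units of the state.
- ctrl.sense(): the state, without advancing time (a new reading comes with each control period).
- ctrl.capture(name): name is "scene" or "side" or "wrist"; returns a dict with "img" (384x512x3 uint8, blue, green, red), "fx", "fy", "cx", "cy" (pixels), "T" (4x4, takes a point from camera to world coordinates); the wrist camera has in their place "hand_eye" (4x4, takes a point from camera to tool coordinates, whose origin is the TCP and whose axes are the tool frame's). Camera axes: x right, y down, z forward; pixel columns grow to the right and rows downward; lengths in m; the calibration is good to about 2 mm. A picture is of the moment at which its call begins: read the wrist's pose just before it. There is no depth.
- ctrl.hand_in(): hands the job in, once; it reports no verdict.
The state is a dict: "clock": time; "q": joint angles; "dq": joint speeds; "effort": joint torques, N m; "position": TCP position; "ee_rot": TCP orientation; "wrist_force": force on the tool from outside, world axes, zero at the start; "ft_torque": the same for the moment, N m; "finger_gap": finger opening in m.
Only numpy, scipy, OpenCV 4.12 (cv2) and the standard library are available. Lean on these libraries where they do the work, as an engineer would, in place of code of your own. Each camera call takes 0.05 s, during which the arm holds its last target. There are 200 camera calls.

### The job

Take the hooked pick from its holder and use its hook to pry the sprung retaining ring up over the two stop pins and out of the groove of the upright spindle, feeling your way and without forcing anything. Leave the ring lying flat in the fixture's tray, clear of the spindle and the pins, and hang the pick back in its holder. Touch the ring only with the pick, and leave the other things on the bench alone.

Things in the scene. Friction and masses are not known exactly. Their poses are not given: they have to be found in the camera images.
- fixture: fixed aluminium tray, 135 x 96 mm, with an upright steel spindle. Origin on the spindle axis at the worktop. The tray runs from x = +35 mm (behind the spindle) to x = -100 mm (front), y -48 to +48 mm; its floor is 10 mm above the worktop, rim 5 mm high and 3 mm thick. The spindle's bearing is delicate: never press the pick on any part of it with more than 15 N, nor on the ring with more than 25 N
- spindle (a point): point on the spindle axis at the height of the tray's floor; axes as the fixture. Above it: a hub 31 mm in diameter, 0 to 7 mm up; the spindle's groove, 18 mm in diameter, 7 to 16 mm up; the spindle's head, 24 mm in diameter, 16 to 22 mm up
- pin_l (a point): centre of the top of the left stop pin, 4 mm in diameter, at fixture x = -18, y = +13.5 mm (the right one at y = -13.5). The pins stand on the tray's floor and rise 4 mm above the hub, so they block the ring from sliding out as long as it lies flat on the hub; once it is lifted over them it may slide along their tops
- ring: loose steel ring, 4 mm thick, about 50 g, lying on the hub in the groove. Origin at its underside, on the spindle axis while seated; axes as the fixture's at the start (within 0.05 rad). Cross bar at x -15 to -10 mm, y -17 to +17 mm, its ends about 1 mm behind the pins. Two sprung arms run from it to x = +9 mm, outer faces at y = -14 and +14 mm, and clasp the groove with small inward noses
- ring_eye (a point): centre, at mid thickness, of the rectangular opening of the ring's pull eye in front of the cross bar: ring x -36 to -15 mm (21 mm), y -6 to +6 mm (12 mm). Side bars 4 mm wide. The eye's underside hangs free 7 mm above the tray's floor
- ring_bar (a point): middle of the eye's end bar (ring x -41 to -36 mm), at its underside; hook here. Lifted here, the ring tilts about its arm ends and comes up firm under the spindle's head at about 12 mm; only some 9 to 12 mm up it clears the pins and can be drawn off along its -x. The arms resist with about 5 to 12 N (it varies) over the first 12 mm, then let go; clear of spindle and pins after some 32 mm
- holder: fixed grey plastic stand, 70 x 70 mm, 70 mm high, with a slot through its top plate (x -19 to +7 mm, y -7 to +7 mm), open below; the pick hangs in it by its collar. Origin at the centre of the underside
- holder_slot (a point): top surface of the holder, above its origin. With the pick hung up, the pick's origin is 40 mm above this point and their x axes agree (within 0.1 rad)
- pick: hooked pick, 110 g, hanging upright in the holder. Origin in the middle of its black handle, 18 mm (x) by 16 mm (y) by 72 mm high (z, up), flat-sided, best gripped across x, the direction of the pull. Below the handle a collar, 30 x 26 x 4 mm, underside 40 mm below the origin
- pick_collar (a point): middle of the collar's underside. From here a steel shank, 6 mm in diameter, goes straight down and ends in a level toe, 4 mm in diameter, that reaches 10 mm to the pick's -x. The shank telescopes (stiff, slips only above 35 N): the toe's underside is 26 to 54 mm below this point, different at every start and not reported. Find it by touching the tray's floor gently inside the eye
- bottle_redcap: bystander: small white bottle with a red cap, 35 mm diameter, 74 mm high; origin at the centre of the underside
- petri: bystander: lidded petri dish, 90 mm diameter, 16 mm high; origin at the centre of the underside
- tweezers: bystander: steel tweezers lying flat, 117 mm long; origin at the centre of the underside
- vial: bystander: brown vial with a black cap, 34 mm diameter, 80 mm high; origin at the centre of the underside
Mind the look-alikes: they are no part of the job. What is shaped like the pick but blue or orange is not meant.

How it is judged:
By the outcome, as a careful person would: the job done as asked, in the order asked, and still so for the second after the job is handed in, with the robot touching nothing.
It also fails if it takes over 67 s, if anything falls off the work surface, if the arm or the gripper's body presses on something with over 40 N, if the wrist force passes 120 N, or if a joint passes its speed limit or range.

## Working session

There is one attempt and no reset: what is moved stays moved. The work goes in short steps, Python scripts to look and compute and a tool call to move; the robot and the scene stay as the last step left them, time stands still between calls to the robot, and variables do not carry over. Pictures are saved under pics/ and viewed, about 8 in all and at most 12, crops included, and the job is handed in when it is done.

Besides the shell and the picture viewer there is one more tool, called after "Emit:" as name([rows], argument=value, ...), one row to a line, values as JSON. servo_tool: Moves the arm, as the interface text tells. Its arguments: {"type":"object","properties":{"motion":{"type":"array","items":{"type":"array","items":{"type":"number"}}},"force":{"type":"number"}},"required":["motion"]}

```bash
mkdir -p pics; python3 - <<'E'
from bench import ctrl
import cv2,json
s=ctrl.sense(); print(s)
for n in("scene","side","wrist"):
    c=ctrl.capture(n); cv2.imwrite(f"pics/{n}0.png",c["img"])
    print(n,[round(float(c[k]),2) for k in("fx","fy","cx","cy")]); print((c["T"] if "T" in c else c["hand_eye"]))
import numpy as np
a=cv2.imread("pics/scene0.png")
E
```

```text
{'clock': 0.0, 'q': array([ 1.23266904e+00,  3.78046683e-01,  7.96136092e-02,  1.27437733e+00,
       -6.46530350e-06,  1.46050344e+00]), 'dq': array([ 2.85012962e-04, -1.09072996e-03, -4.43561205e-04, -4.12473191e-04,
        5.06144737e-06, -7.21160846e-04]), 'effort': array([ 1.45439291e-03, -4.63602018e+01,  2.69877809e+01,  2.06348556e-02,
       -1.50123965e-04, -4.23000643e-06]), 'position': array([0.12964873, 0.55952348, 0.23036545]), 'ee_rot': array([ 0.55397533,  0.43932187, -0.44052517, -0.55321353]), 'wrist_force': array([-0.01951057, -0.16242455,  0.20720129]), 'ft_torque': array([ 0.03306475, -0.01360334, -0.02500949]), 'finger_gap': 0.08528728381983113}
scene [425.02, 425.02, 255.47, 195.66]
[[ 0.61040681 -0.46338156  0.64240256 -0.17774998]
 [-0.79206057 -0.35032496  0.49991246 -0.61051331]
 [-0.00660057 -0.81397172 -0.580867    0.77626022]
 [ 0.          0.          0.          1.        ]]
side [386.44, 386.44, 254.51, 194.47]
[[-0.99851113 -0.03989352  0.03720255  0.51373834]
 [-0.05190299  0.48502845 -0.87295675  0.85927892]
 [ 0.01678102 -0.87358795 -0.4863769   0.58524536]
 [ 0.          0.          0.          1.        ]]
wrist [317.22, 317.22, 247.54, 196.33]
[[ 9.99998905e-01 -1.19729243e-03 -8.70116924e-04 -3.43734870e-04]
 [ 4.94007892e-04 -2.84172306e-01  9.58773100e-01 -1.41233311e-01]
 [-1.39519490e-03 -9.58772479e-01 -2.84171403e-01  7.20250124e-02]
 [ 0.00000000e+00  0.00000000e+00  0.00000000e+00  1.00000000e+00]]
```

View pics/scene0.png

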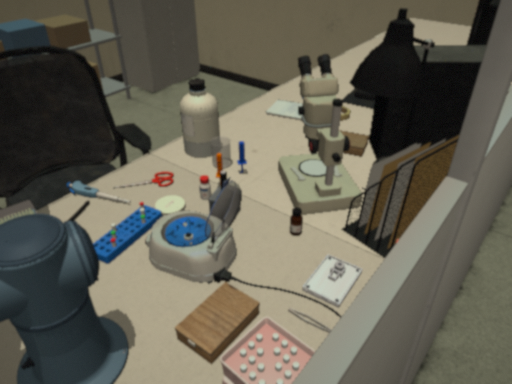

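View pics/side0.png

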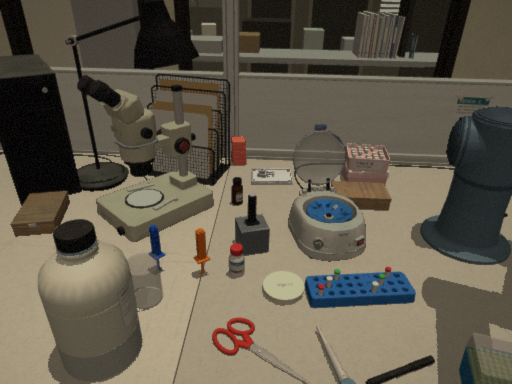

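```bash
cat > h.py <<'E'
import numpy as np, cv2
from scipy.spatial.transform import Rotation as R
from bench import ctrl
def cam(n):
    s=ctrl.sense(); c=ctrl.capture(n)
    if n=="wrist":
        T=np.eye(4);T[:3,:3]=R.from_quat(s["ee_rot"]).as_matrix();T[:3,3]=s["position"];c["T"]=T@c["hand_eye"]
    return c
def ray(c,u,v):
    d=c["T"][:3,:3]@[(u-c["cx"])/c["fx"],(v-c["cy"])/c["fy"],1]
    return c["T"][:3,3],d
def onz(c,u,v,z):
    o,d=ray(c,u,v); return o+d*(z-o[2])/d[2]
def proj(c,p):
    q=np.linalg.inv(c["T"])@np.append(p,1); return np.array([c["fx"]*q[0]/q[2]+c["cx"],c["fy"]*q[1]/q[2]+c["cy"]])
def crop(img,u0,v0,u1,v1,w,h): return cv2.resize(img[v0:v1,u0:u1],(w,h),interpolation=cv2.INTER_CUBIC)
E
python3 - <<'E'
from h import *
sc,si=cam("scene"),cam("side")
a=crop(sc["img"],295,245,370,313,400,363); b=crop(si["img"],225,180,285,262,268,363)
d=crop(si["img"],240,160,300,190,400,200); e=crop(si["img"],140,210,290,290,375,200)
print(np.shape(a),b.shape)
im=np.zeros((563,775,3),np.uint8); im[:363,:400]=a; im[:363,400:668]=b; im[363:,:400]=d; im[363:,400:775]=e
cv2.imwrite("pics/c1.png",im)
print("holder top",onz(si,252,227,.07),"fixture",onz(sc,333,280,.01),onz(si,272,177,.01))
E
```

```text
(363, 400, 3) (363, 268, 3)
holder top [0.5508337  0.09400772 0.07      ] fixture [ 0.50422993 -0.31588386  0.01      ] [ 0.50574959 -0.29761355  0.01      ]
```

View pics/c1.png

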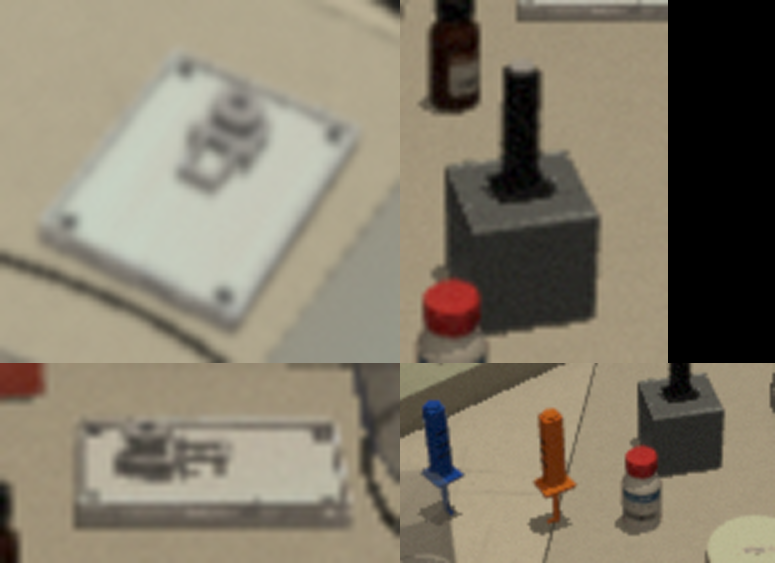

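```bash
python3 - <<'E'
from h import *
sc,si=cam("scene"),cam("side")
f=lambda u,v:(295+u/5.333,245+v/5.338); g=lambda u,v:(225+(u-400)/4.467,180+v/4.427)
P=[onz(sc,*f(u,v),.015) for u,v in[(178,53),(358,133),(235,328),(41,230)]]
for p in P: print(p)
print([np.linalg.norm(P[i]-P[i-1]) for i in range(4)])
print("head",onz(sc,*f(240,103),.032), "eye",onz(sc,*f(203,170),.019))
H=[onz(si,*g(u,v),.07) for u,v in[(446,172),(568,153),(598,213),(474,234)]]
for p in H: print(p)
print([np.linalg.norm(H[i]-H[i-1]) for i in range(4)],np.mean(H,0))
print("pick top",onz(si,*g(521,68),.146))
s=ctrl.sense();print(R.from_quat(s["ee_rot"]).as_matrix())
E
```

```text
[ 0.5692757 -0.2655198  0.015    ]
[ 0.57290492 -0.35847926  0.015     ]
[ 0.4372138  -0.36822842  0.015     ]
[ 0.43383287 -0.27360326  0.015     ]
[np.float64(0.13568383440148232), np.float64(0.09303027630049875), np.float64(0.1360408920053623), np.float64(0.094685540158554)]
head [ 0.5408125  -0.31243607  0.032     ] eye [ 0.50536158 -0.31441694  0.019     ]
[0.59384324 0.06145807 0.07      ]
[0.52749705 0.0363339  0.07      ]
[0.5095556  0.09556087 0.07      ]
[0.57361726 0.12013514 0.07      ]
[np.float64(0.062065197245176236), np.float64(0.07094392373627156), np.float64(0.06188481350209191), np.float64(0.06861334935469433)] [0.55112829 0.07837199 0.07      ]
pick top [0.55272603 0.07564417 0.146     ]
[[ 2.25852549e-01 -1.14406296e-04 -9.74161492e-01]
 [ 9.74161423e-01 -3.69063337e-04  2.25852576e-01]
 [-3.85366248e-04 -9.99999925e-01  2.80963047e-05]]
```

```bash
cat >> h.py <<'E'
def goal(p,yaw,s=None,ref=None):
    """rows' shift+turn to bring TCP to p, tool down with tool x at yaw"""
    s=s or ctrl.sense(); M=R.from_quat(s["ee_rot"]).as_matrix()
    W=np.array([[np.cos(yaw),0,-np.sin(yaw)],[np.sin(yaw),0,np.cos(yaw)],[0,-1,0]])
    sh=M.T@(np.array(p)-s["position"]); rv=R.from_matrix(M.T@W).as_rotvec()
    print("shift",sh.round(4),"turn",rv.round(4)); return sh,rv
def st():
    s=ctrl.sense();M=R.from_quat(s["ee_rot"]).as_matrix()
    print("t",round(s["clock"],2),"p",s["position"].round(4),"yaw",np.arctan2(M[1,0],M[0,0]).round(4),"down",M[:,1].round(4),"F",s["wrist_force"].round(2),"T",s["ft_torque"].round(3),"gap",round(s["finger_gap"],4)); return s
E
python3 - <<'E'
from h import *
st();goal((.55,.08,.29),.35)
sc,si=cam("scene"),cam("side")
print("lid?",onz(sc,190,265,0),onz(si,328,245,0.03),"bigbottle",onz(si,85,375,0),onz(sc,200,150,0))
E
```

```text
t 0.35 p [0.1298 0.56   0.2311] yaw 1.343 down [-1.e-04 -4.e-04 -1.e+00] F [-0.21  0.04  0.58] T [ 0.003 -0.001 -0.065] gap 0.0854
shift [-0.3728 -0.0588 -0.5177] turn [ 2.00e-04  9.93e-01 -4.00e-04]
lid? [0.33723687 0.00467592 0.        ] [0.36697508 0.09772133 0.03      ] bigbottle [0.81000788 0.45459864 0.        ] [0.78758062 0.3995781  0.        ]
```

Emit:
servo_tool([
  [-0.373, -0.059, -0.518, 0, 0.993, 0, 0.085],
  [-0.373, -0.059, -0.518, 0, 0.993, 0, 0.085],
  [-0.373, -0.059, -0.518, 0, 0.993, 0, 0.085],
  [-0.373, -0.059, -0.518, 0, 0.993, 0, 0.085],
  [-0.373, -0.059, -0.518, 0, 0.993, 0, 0.085],
  [-0.373, -0.059, -0.518, 0, 0.993, 0, 0.085],
  [-0.373, -0.059, -0.518, 0, 0.993, 0, 0.085],
  [-0.373, -0.059, -0.518, 0, 0.993, 0, 0.085],
], force=60)

```text
clock: 1.12
position: [0.3494, 0.3087, 0.2625]
ee_rot: [-0.697, -0.121, 0.121, 0.697]
wrist_force: [0.7, 0.9, -0.2]
finger_gap: 0.0851
```

```bash
python3 - <<'E'
from h import *
st();goal((.55,.08,.29),.35)
E
```

```text
t 1.12 p [0.3494 0.3087 0.2625] yaw 0.3442 down [ 7.e-04  6.e-04 -1.e+00] F [ 0.73  0.86 -0.23] T [-0.057  0.009 -0.01 ] gap 0.0851
shift [ 0.1117 -0.0275 -0.283 ] turn [-0.0003 -0.0058  0.0009]
```

Emit:
servo_tool([
  [0.112, -0.028, -0.283, 0, 0, 0, 0.085],
  [0.112, -0.028, -0.283, 0, 0, 0, 0.085],
  [0.112, -0.028, -0.283, 0, 0, 0, 0.085],
  [0.112, -0.028, -0.283, 0, 0, 0, 0.085],
  [0.112, -0.028, -0.283, 0, 0, 0, 0.085],
  [0.112, -0.028, -0.283, 0, 0, 0, 0.085],
  [0.112, -0.028, -0.283, 0, 0, 0, 0.085],
  [0.112, -0.028, -0.283, 0, 0, 0, 0.085],
])

```text
clock: 1.78
position: [0.5541, 0.0785, 0.29]
ee_rot: [0.697, 0.122, -0.121, -0.696]
wrist_force: [-0.1, 0.0, -0.6]
finger_gap: 0.085
```

```bash
python3 - <<'E'
from h import *
st(); c=cam("wrist"); st(); cv2.imwrite("pics/w1r.png",c["img"]); np.save("w1.npy",c["T"])
cv2.imwrite("pics/w1.png",cv2.resize(c["img"],(768,576),interpolation=cv2.INTER_CUBIC)); print(proj(c,[.551,.078,.07]))
E
```

```text
t 1.78 p [0.5541 0.0785 0.29  ] yaw 0.3452 down [ 0.0022 -0.0017 -1.    ] F [-0.06  0.03 -0.58] T [-0.039 -0.025  0.004] gap 0.085
t 1.83 p [0.5544 0.0783 0.2898] yaw 0.3444 down [ 0.0022 -0.0019 -1.    ] F [ 2.28 -0.91  0.58] T [-0.039 -0.131 -0.015] gap 0.0852
[244.69295113 166.12198944]
```

View pics/w1.png

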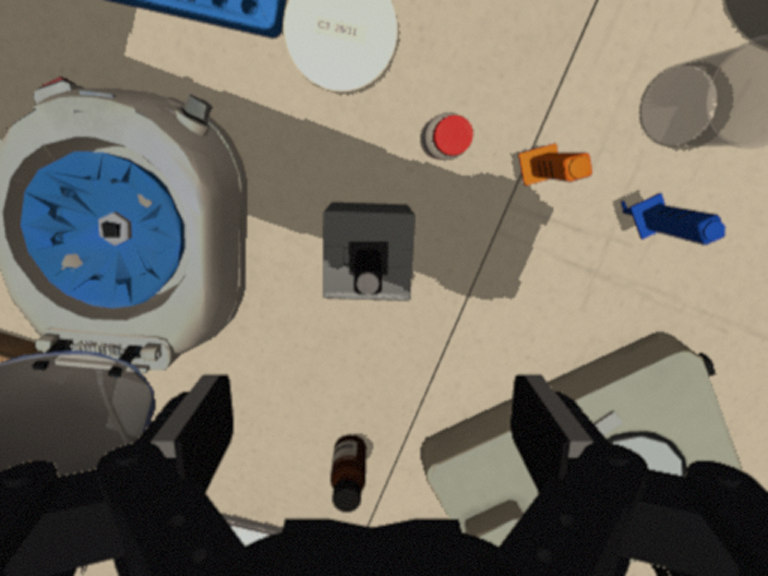

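```bash
python3 - <<'E'
from h import *
i=cv2.imread("pics/w1r.png"); g=crop(i,208,130,283,205,600,600)
g=np.clip(((g/255.)**0.45*255*1.0),0,255).astype(np.uint8)
cv2.imwrite("pics/w1c.png",g)
E
```

```text
(no output)
```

View pics/w1c.png

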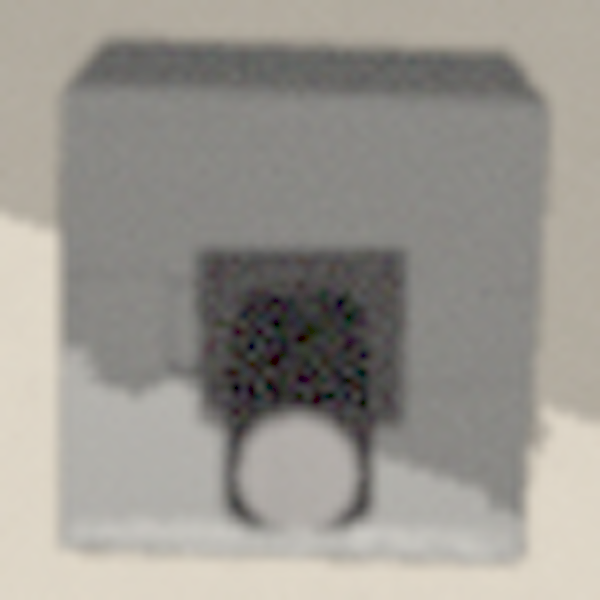

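```bash
python3 - <<'E'
from h import *
c=cam("wrist"); c["T"]=np.load("w1.npy"); f=lambda u,v:(208+u/8-.44,130+v/8-.44)
H=[onz(c,*f(u,v),.07) for u,v in[(62,92),(547,95),(525,555),(62,545)]]
print(np.array(H).round(4),[np.linalg.norm(H[i]-H[i-1]).round(4) for i in range(4)],np.mean(H,0))
K=[onz(c,*f(u,v),.074) for u,v in[(196,248),(405,248),(405,418),(202,418)]]
print(np.array(K).round(4),[np.linalg.norm(K[i]-K[i-1]).round(4) for i in range(4)],np.mean(K,0))
print(onz(c,*f(300,468),.146)); st()
E
```

```text
[[0.5102 0.0939 0.07  ]
 [0.5748 0.1166 0.07  ]
 [0.5962 0.0521 0.07  ]
 [0.5308 0.0303 0.07  ]] [np.float64(0.0668), np.float64(0.0685), np.float64(0.068), np.float64(0.0689)] [0.552998   0.07320775 0.07      ]
[[0.5351 0.08   0.074 ]
 [0.5631 0.09   0.074 ]
 [0.5717 0.0666 0.074 ]
 [0.544  0.0567 0.074 ]] [np.float64(0.0249), np.float64(0.0297), np.float64(0.0249), np.float64(0.0294)] [0.55344383 0.07332456 0.074     ]
[0.55369435 0.07295692 0.146     ]
t 1.88 p [0.5526 0.0805 0.2896] yaw 0.3456 down [ 7.e-04 -2.e-04 -1.e+00] F [-0.43  0.3   0.54] T [0.003 0.022 0.016] gap 0.0848
```

```bash
python3 - <<'E'
from h import *
goal((.5535,.0732,.093),.338)
E
```

```text
shift [-0.0017  0.1966 -0.0071] turn [0.0004 0.0076 0.0006]
```

Emit:
servo_tool([
  [-0.0017, 0.0, -0.007, 0, 0.008, 0, 0.05],
  [-0.0017, 0.03, -0.007, 0, 0.008, 0, 0.05],
  [-0.0017, 0.07, -0.007, 0, 0.008, 0, 0.05],
  [-0.0017, 0.11, -0.007, 0, 0.008, 0, 0.05],
  [-0.0017, 0.14, -0.007, 0, 0.008, 0, 0.05],
  [-0.0017, 0.17, -0.007, 0, 0.008, 0, 0.05],
  [-0.0017, 0.19, -0.007, 0, 0.008, 0, 0.05],
  [-0.0017, 0.197, -0.007, 0, 0.008, 0, 0.05],
])

```text
clock: 2.55
position: [0.5473, 0.0769, 0.0895]
ee_rot: [-0.696, -0.119, 0.123, 0.697]
wrist_force: [-0.9, -0.1, -0.3]
finger_gap: 0.05
```

```bash
python3 - <<'E'
from h import *
st();goal((.5535,.0732,.093),.338)
E
```

```text
t 2.55 p [0.5473 0.0769 0.0895] yaw 0.3439 down [-6.8e-03  1.0e-04 -1.0e+00] F [-0.89 -0.06 -0.32] T [-0.011 -0.035 -0.015] gap 0.05
shift [ 0.0045 -0.0035 -0.0056] turn [-0.0024  0.0059 -0.0064]
```

Emit:
servo_tool([
  [0, 0, 0, 0, 0, 0, 0.05],
  [0, 0, 0, 0, 0, 0, 0.05],
  [0, 0, 0, 0, 0, 0, 0.05],
])

```text
clock: 2.8
position: [0.5528, 0.0763, 0.095]
ee_rot: [0.697, 0.122, -0.119, -0.697]
wrist_force: [1.1, 0.1, 0.5]
finger_gap: 0.0503
```

```bash
python3 - <<'E'
from h import *
st();goal((.5535,.0732,.093),.338)
E
```

```text
t 2.8 p [0.5528 0.0763 0.095 ] yaw 0.3427 down [ 3.3e-03  2.0e-04 -1.0e+00] F [1.06 0.14 0.48] T [-0.033 -0.045  0.021] gap 0.0503
shift [-0.0003  0.002  -0.0031] turn [0.0009 0.0047 0.0032]
```

Emit:
servo_tool([
  [0, 0.001, -0.003, 0, 0.005, 0, 0.05],
  [0, 0.001, -0.003, 0, 0.005, 0, 0.05],
  [0, 0.001, -0.003, 0, 0.005, 0, 0.01],
  [0, 0.001, -0.003, 0, 0.005, 0, 0.01],
  [0, 0.001, -0.003, 0, 0.005, 0, 0.01],
  [0, 0.001, -0.003, 0, 0.005, 0, 0.01],
  [0, 0.001, -0.003, 0, 0.005, 0, 0.01],
], force=70)

```text
clock: 3.38
position: [0.5528, 0.0729, 0.0924]
ee_rot: [0.697, 0.119, -0.118, -0.697]
wrist_force: [-0.2, -1.2, 4.2]
finger_gap: 0.0172
```

```bash
python3 - <<'E'
from h import *
st()
E
```

```text
t 3.38 p [0.5528 0.0729 0.0924] yaw 0.337 down [ 8.e-04 -0.e+00 -1.e+00] F [-0.22 -1.19  4.21] T [-0.054  0.128  0.022] gap 0.0172
```

Emit:
servo_tool([
  [0, -0.005, 0, 0, 0, 0, 0.01],
  [0, -0.017, 0, 0, 0, 0, 0.01],
  [0, -0.035, 0, 0, 0, 0, 0.01],
  [0, -0.055, 0, 0, 0, 0, 0.01],
  [0, -0.075, 0, 0, 0, 0, 0.01],
  [0, -0.09, 0, 0, 0, 0, 0.01],
  [0, -0.1, 0, 0, 0, 0, 0.01],
  [0, -0.1, 0, 0, 0, 0, 0.01],
])

```text
clock: 4.05
position: [0.5538, 0.073, 0.1942]
ee_rot: [0.697, 0.12, -0.117, -0.697]
wrist_force: [-0.1, 0.4, -0.3]
finger_gap: 0.0171
```

```bash
python3 - <<'E'
from h import *
s=st(); sc,si=cam("scene"),cam("side"); p=s["position"]
u,v=proj(si,p).astype(int); print(u,v)
a=crop(si["img"],u-50,v-40,u+50,v+80,500,600)
a=np.clip((a/255.)**.6*255,0,255).astype(np.uint8)
cv2.imwrite("pics/s1.png",a); np.save("s1.npy",[u-50,v-40])
for L in(26,40,54): print(L,(proj(si,p+[0,0,.0176-.04-L/1000])-[u-50,v-40])*5)
print((proj(si,p+[0,0,.0176-.04])-[u-50,v-40])*5)
goal((.505,-.22,.19),.06)
E
```

```text
t 4.05 p [0.5538 0.073  0.1942] yaw 0.337 down [ 3.7e-03  2.0e-04 -1.0e+00] F [-0.15  0.4  -0.34] T [ 0.032 -0.039 -0.003] gap 0.0171
251 176
26 [253.46785528 294.410818  ]
40 [253.07354971 320.40976691]
54 [252.68511154 346.0218428 ]
[254.21616355 245.07033238]
shift [-0.1416  0.0015 -0.2608] turn [-2.00e-04  2.77e-01 -3.00e-04]
```

View pics/s1.png

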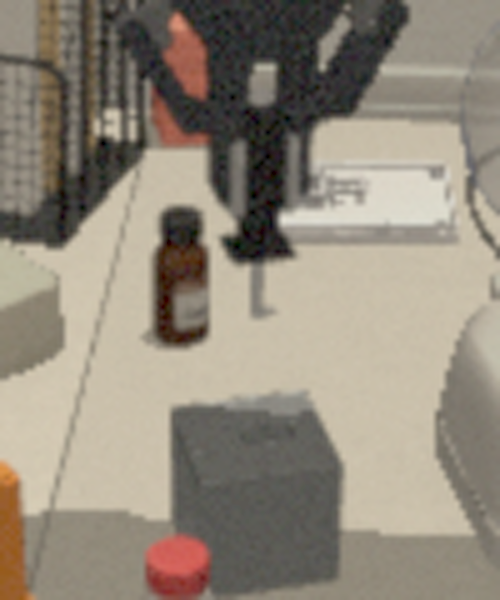

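```bash
python3 - <<'E'
from h import *
sc,si=cam("scene"),cam("side")
def tri(a,b):
    (o1,d1),(o2,d2)=ray(sc,*a),ray(si,*b)
    A=np.c_[d1,-d2]; t=np.linalg.lstsq(A,o2-o1,rcond=None)[0]; return (o1+d1*t[0]).round(3),(o2+d2*t[1]).round(3)
print(tri((228,205),(320,157)),tri((230,180),(320,125)))
st();goal((.50,-.25,.20),.06)
E
```

```text
(array([ 0.4  , -0.081,  0.193]), array([ 0.385, -0.075,  0.184])) (array([ 0.397, -0.094,  0.269]), array([ 0.391, -0.092,  0.265]))
t 4.25 p [0.5516 0.073  0.1905] yaw 0.337 down [-0.0026  0.     -1.    ] F [ 0.07 -0.68 -0.81] T [-0.023  0.029  0.027] gap 0.0171
shift [-0.1555 -0.0093 -0.2878] turn [-0.0005  0.277  -0.0025]
```

Emit:
servo_tool([
  [-0.003, -0.03, -0.015, 0, 0, 0, 0.01],
  [-0.009, -0.05, -0.045, 0, 0.03, 0, 0.01],
  [-0.016, -0.06, -0.08, 0, 0.08, 0, 0.01],
  [-0.022, -0.07, -0.118, 0, 0.14, 0, 0.01],
  [-0.028, -0.07, -0.156, 0, 0.2, 0, 0.01],
  [-0.035, -0.07, -0.194, 0, 0.25, 0, 0.01],
  [-0.042, -0.06, -0.23, 0, 0.277, 0, 0.01],
  [-0.05, -0.05, -0.265, 0, 0.277, 0, 0.01],
])

```text
clock: 4.92
position: [0.593, -0.1957, 0.2409]
ee_rot: [-0.707, -0.021, 0.021, 0.707]
wrist_force: [0.8, -0.1, -0.5]
finger_gap: 0.0173
```

```bash
python3 - <<'E'
from h import *
st();goal((.60,-.25,.20),.06)
E
```

```text
t 4.92 p [ 0.593  -0.1957  0.2409] yaw 0.0588 down [-3.e-04  3.e-04 -1.e+00] F [ 0.78 -0.08 -0.49] T [ 0.015 -0.002 -0.021] gap 0.0173
shift [ 0.0038  0.0409 -0.0547] turn [-0.0003 -0.0012 -0.0002]
```

Emit:
servo_tool([
  [0.002, 0.015, -0.02, 0, 0, 0, 0.01],
  [0.003, 0.03, -0.04, 0, 0, 0, 0.01],
  [0.004, 0.038, -0.05, 0, 0, 0, 0.01],
  [0.004, 0.04, -0.053, 0, 0, 0, 0.01],
  [0.004, 0.04, -0.053, 0, 0, 0, 0.01],
  [0.004, 0.04, -0.053, 0, 0, 0, 0.01],
  [0.004, 0.04, -0.053, 0, 0, 0, 0.01],
])

```text
clock: 5.5
position: [0.6006, -0.2451, 0.2031]
ee_rot: [0.707, 0.022, -0.021, -0.707]
wrist_force: [-0.2, -0.7, -1.1]
finger_gap: 0.0172
```

```bash
python3 - <<'E'
from h import *
st(); c=cam("wrist"); st(); cv2.imwrite("pics/w2r.png",c["img"]); np.save("w2.npy",c["T"])
u,v=proj(c,[.50,-.315,.015]).astype(int); print(u,v)
u0,v0=max(0,u-110),max(0,v-90); print(u0,v0)
cv2.imwrite("pics/w2.png",crop(c["img"],u0,v0,u0+200,v0+150,800,600))
E
```

```text
t 5.5 p [ 0.6006 -0.2451  0.2031] yaw 0.0616 down [ 1.3e-03 -1.0e-04 -1.0e+00] F [-0.22 -0.68 -1.14] T [ 0.014  0.061 -0.036] gap 0.0172
t 5.55 p [ 0.6008 -0.2451  0.2033] yaw 0.0617 down [ 1.7e-03 -4.0e-04 -1.0e+00] F [ 0.1   1.07 -0.79] T [ 0.014 -0.006 -0.011] gap 0.0172
153 228
43 138
```

View pics/w2.png

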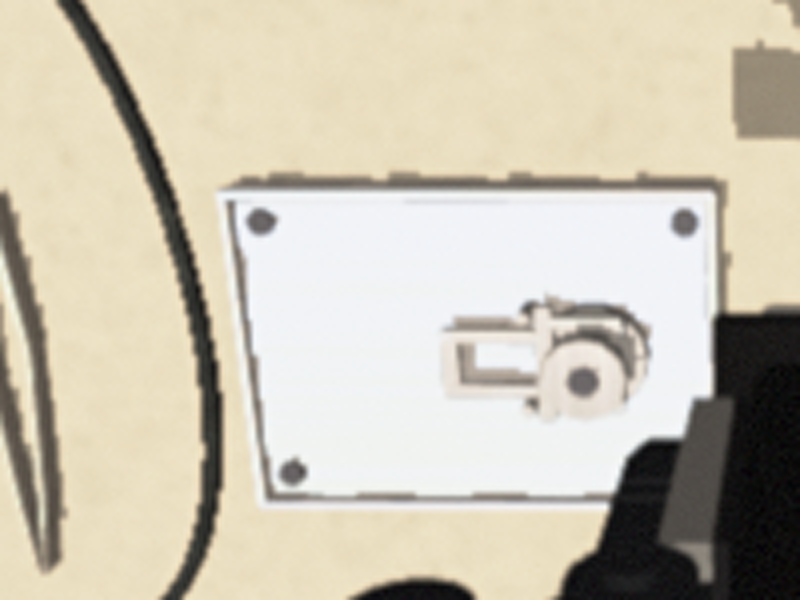

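```bash
python3 - <<'E'
from h import *
c=cam("wrist"); c["T"]=np.load("w2.npy"); f=lambda u,v:(43+u/4-.4,138+v/4-.4)
g=lambda u,v,z:onz(c,*f(u,v),z).round(4)
P=[g(221,190,.015),g(718,186,.015),g(264,505,.015)]
print(P,np.linalg.norm(P[1]-P[0]),np.linalg.norm(P[2]-P[0]))
x=(P[1]-P[0])[:2];y=(P[0]-P[2])[:2];print("yaw",np.arctan2(x[1],x[0]),np.arctan2(-y[0],y[1]))
S=g(582,381,.032); print("spindle",S)
for n,u,v in(("endbar out",441,363),("endbar in",461,361),("TL",441,330),("BL",444,398),("crossbar",540,361)): 
    p=g(u,v,.021); d=(p-S)[:2]; print(n,p,"fix",[(d@[np.cos(a),np.sin(a)]).round(4) for a in(.06,.06+np.pi/2)])
for n,p in zip("abc",P): d=(p-S)[:2]; print(n,[(d@[np.cos(a),np.sin(a)]).round(4) for a in(.06,.06+np.pi/2)])
st()
E
```

```text
[array([ 0.4417, -0.2679,  0.015 ]), array([ 0.5745, -0.2589,  0.015 ]), array([ 0.4472, -0.3616,  0.015 ])] 0.1331046205058262 0.09386128062199019
yaw 0.0676676136076849 0.05863069759125065
spindle [ 0.5415 -0.3101  0.032 ]
endbar out [ 0.501  -0.3118  0.021 ] fix [np.float64(-0.0405), np.float64(0.0007)]
endbar in [ 0.5065 -0.3109  0.021 ] fix [np.float64(-0.035), np.float64(0.0013)]
TL [ 0.5013 -0.3022  0.021 ] fix [np.float64(-0.0397), np.float64(0.0103)]
BL [ 0.5016 -0.3222  0.021 ] fix [np.float64(-0.0406), np.float64(-0.0097)]
crossbar [ 0.5281 -0.3096  0.021 ] fix [np.float64(-0.0133), np.float64(0.0013)]
a [np.float64(-0.0971), np.float64(0.0481)]
b [np.float64(0.036), np.float64(0.0491)]
c [np.float64(-0.0972), np.float64(-0.0458)]
t 5.6 p [ 0.6007 -0.2453  0.2033] yaw 0.0616 down [ 1.7e-03 -5.0e-04 -1.0e+00] F [ 0.03  0.78 -0.47] T [-0.032  0.006  0.039] gap 0.017
```

```bash
python3 - <<'E'
from h import *
goal((.5187,-.3114,.105),.062)
E
```

```text
shift [-0.0861  0.0981 -0.0609] turn [ 0.0006 -0.0004  0.0017]
```

Emit:
servo_tool([
  [-0.02, 0.01, -0.015, 0, 0, 0.001, 0.01],
  [-0.045, 0.03, -0.032, 0, 0, 0.001, 0.01],
  [-0.07, 0.055, -0.05, 0, 0, 0.001, 0.01],
  [-0.082, 0.08, -0.058, 0, 0, 0.001, 0.01],
  [-0.086, 0.093, -0.061, 0, 0, 0.001, 0.01],
  [-0.086, 0.098, -0.061, 0, 0, 0.001, 0.01],
  [-0.086, 0.098, -0.061, 0, 0, 0.001, 0.01],
  [-0.086, 0.098, -0.061, 0, 0, 0.001, 0.01],
])

```text
clock: 6.27
position: [0.5191, -0.312, 0.1051]
ee_rot: [0.707, 0.022, -0.021, -0.707]
wrist_force: [0.2, -0.0, -0.3]
finger_gap: 0.0172
```

```bash
python3 - <<'E'
from h import *
st();c=cam("wrist"); st(); np.save("w3.npy",c["T"]); cv2.imwrite("pics/w3r.png",c["img"])
u,v=proj(c,[.51,-.311,.02]).astype(int); print(u,v)
a=crop(c["img"],u-60,v-50,u+60,v+50,480,400)
si=cam("side"); uu,vv=proj(si,[.519,-.311,.03]).astype(int);print(uu,vv)
b=crop(si["img"],uu-20,vv-30,uu+20,vv+20,320,400)
cv2.imwrite("pics/w3.png",np.hstack([a,b])); goal((.5187,-.3114,.105),.062)
E
```

```text
t 6.27 p [ 0.5191 -0.312   0.1051] yaw 0.0611 down [ 5.e-04 -7.e-04 -1.e+00] F [ 0.17 -0.02 -0.28] T [ 0.024 -0.013  0.042] gap 0.0172
t 6.32 p [ 0.5196 -0.3123  0.1056] yaw 0.0613 down [ 0.0015 -0.0015 -1.    ] F [ 0.86 -0.22 -0.67] T [ 0.015 -0.004  0.004] gap 0.0169
235 200
268 169
shift [-0.001   0.0007  0.0011] turn [ 0.002  -0.0006  0.0017]
```

View pics/w3.png

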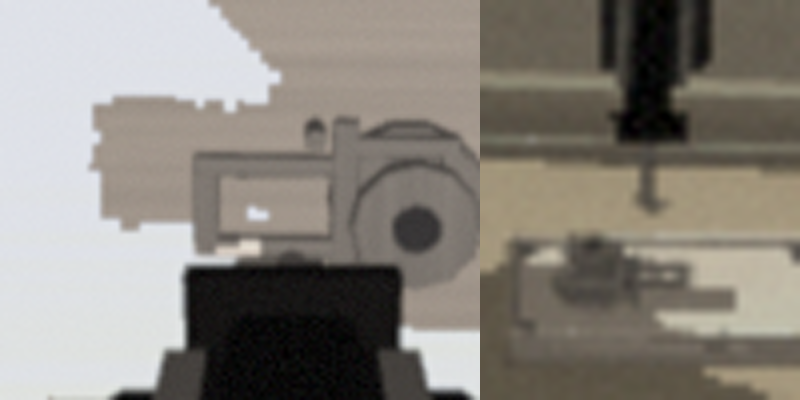

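Emit:
servo_tool([
  [-0.0005, 0.004, 0.0005, 0.001, 0, 0.001, 0.01],
  [-0.0005, 0.01, 0.0005, 0.001, 0, 0.001, 0.01],
  [-0.0005, 0.016, 0.0005, 0.001, 0, 0.001, 0.01],
  [-0.0005, 0.021, 0.0005, 0.001, 0, 0.001, 0.01],
  [-0.0005, 0.024, 0.0005, 0.001, 0, 0.001, 0.01],
  [-0.0005, 0.025, 0.0005, 0.001, 0, 0.001, 0.01],
  [-0.0005, 0.025, 0.0005, 0.001, 0, 0.001, 0.01],
])

```text
clock: 6.95
position: [0.517, -0.3116, 0.0783]
ee_rot: [-0.706, -0.02, 0.022, 0.707]
wrist_force: [-0.4, -0.3, -1.3]
finger_gap: 0.0171
```

```bash
python3 - <<'E'
from h import *
st();c=cam("wrist");s=st();cv2.imwrite("pics/w4r.png",c["img"])
u,v=proj(c,[.51,-.311,.02]).astype(int); print(u,v)
a=crop(c["img"],u-60,v-50,u+60,v+50,480,400)
si=cam("side"); sc=cam("scene"); uu,vv=proj(sc,[.519,-.311,.03]).astype(int)
b=crop(sc["img"],uu-20,vv-30,uu+20,vv+20,320,400)
cv2.imwrite("pics/w4.png",np.hstack([a,b])); goal((.5187,-.3114,.0785),.062)
E
```

```text
t 6.95 p [ 0.517  -0.3116  0.0783] yaw 0.0599 down [-0.0029  0.0017 -1.    ] F [-0.37 -0.29 -1.34] T [0.036 0.001 0.041] gap 0.0171
t 7.0 p [ 0.5172 -0.3118  0.0787] yaw 0.0599 down [-0.0024  0.0013 -1.    ] F [-0.24  0.8  -0.95] T [0.023 0.055 0.005] gap 0.0168
237 213
shift [0.0012 0.0006 0.0006] turn [-0.0008 -0.0021 -0.0017]
```

View pics/w4.png

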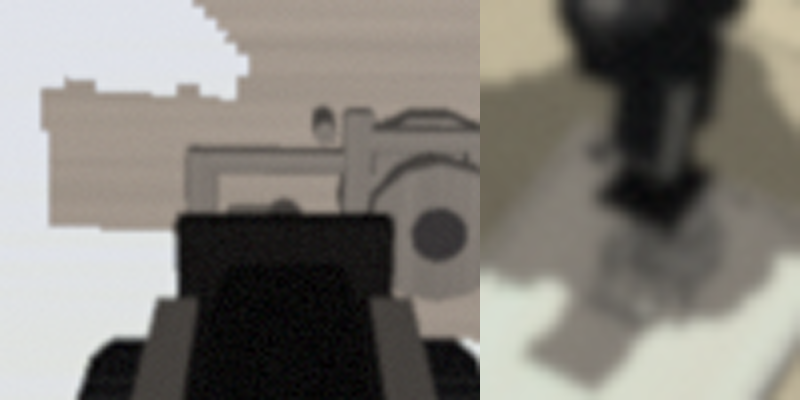

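Emit:
servo_tool([
  [0.001, 0.001, 0, 0, 0, 0, 0.01],
  [0.001, 0.002, 0, 0, 0, 0, 0.01],
  [0.001, 0.003, 0, 0, 0, 0, 0.01],
  [0.001, 0.003, 0, 0, 0, 0, 0.01],
])

```text
clock: 7.43
position: [0.5183, -0.3117, 0.0758]
ee_rot: [-0.706, -0.02, 0.022, 0.707]
wrist_force: [-0.1, 0.4, -1.2]
finger_gap: 0.0171
```

```bash
python3 -c "from h import *;st()"
```

```text
t 7.43 p [ 0.5183 -0.3117  0.0758] yaw 0.06 down [-0.0022  0.0011 -1.    ] F [-0.06  0.44 -1.2 ] T [-0.008 -0.009 -0.029] gap 0.0171
```

Emit:
servo_tool([
  [0, 0.0005, 0, 0, 0, 0, 0.01],
  [0, 0.001, 0, 0, 0, 0, 0.01],
  [0, 0.0015, 0, 0, 0, 0, 0.01],
  [0, 0.0015, 0, 0, 0, 0, 0.01],
])

```text
clock: 7.77
position: [0.5183, -0.3118, 0.0743]
ee_rot: [-0.706, -0.02, 0.022, 0.707]
wrist_force: [-0.9, -0.4, -1.4]
finger_gap: 0.0174
```

```bash
python3 -c "from h import *;st()"
```

```text
t 7.77 p [ 0.5183 -0.3118  0.0743] yaw 0.06 down [-0.0022  0.0011 -1.    ] F [-0.91 -0.38 -1.38] T [ 0.028 -0.012  0.044] gap 0.0174
```

Emit:
servo_tool([
  [0, 0.0005, 0, 0, 0, 0, 0.01],
  [0, 0.001, 0, 0, 0, 0, 0.01],
  [0, 0.001, 0, 0, 0, 0, 0.01],
])

```text
clock: 8.02
position: [0.5183, -0.3118, 0.0733]
ee_rot: [-0.706, -0.02, 0.022, 0.707]
wrist_force: [-0.7, -0.3, -0.7]
finger_gap: 0.0175
```

Emit:
servo_tool([
  [0, 0.0005, 0, 0, 0, 0, 0.01],
  [0, 0.001, 0, 0, 0, 0, 0.01],
  [0, 0.001, 0, 0, 0, 0, 0.01],
])

```text
clock: 8.27
position: [0.5183, -0.3117, 0.0723]
ee_rot: [-0.706, -0.02, 0.022, 0.707]
wrist_force: [-0.2, -0.1, -0.9]
finger_gap: 0.0169
```

Emit:
servo_tool([
  [0, 0.0005, 0, 0, 0, 0, 0.01],
  [0, 0.001, 0, 0, 0, 0, 0.01],
  [0, 0.001, 0, 0, 0, 0, 0.01],
])

```text
clock: 8.52
position: [0.5183, -0.3118, 0.0713]
ee_rot: [-0.706, -0.02, 0.022, 0.707]
wrist_force: [0.2, 0.7, -1.2]
finger_gap: 0.0171
```

Emit:
servo_tool([
  [0, 0.0005, 0, 0, 0, 0, 0.01],
  [0, 0.0008, 0, 0, 0, 0, 0.01],
  [0, 0.0008, 0, 0, 0, 0, 0.01],
])

```text
clock: 8.77
position: [0.5183, -0.3118, 0.0706]
ee_rot: [-0.706, -0.02, 0.022, 0.707]
wrist_force: [0.3, -0.0, -1.7]
finger_gap: 0.0173
```

Emit:
servo_tool([
  [0, 0.0004, 0, 0, 0, 0, 0.01],
  [0, 0.0008, 0, 0, 0, 0, 0.01],
  [0, 0.0008, 0, 0, 0, 0, 0.01],
])

```text
clock: 9.02
position: [0.5183, -0.3118, 0.0698]
ee_rot: [-0.706, -0.02, 0.022, 0.707]
wrist_force: [0.1, -0.3, -1.2]
finger_gap: 0.0173
```

Emit:
servo_tool([
  [0, 0.0004, 0, 0, 0, 0, 0.01],
  [0, 0.0008, 0, 0, 0, 0, 0.01],
  [0, 0.0008, 0, 0, 0, 0, 0.01],
])

```text
clock: 9.27
position: [0.5183, -0.3118, 0.0689]
ee_rot: [-0.706, -0.02, 0.022, 0.707]
wrist_force: [-0.9, 0.1, -1.7]
finger_gap: 0.0176
```

Emit:
servo_tool([
  [0, 0.0004, 0, 0, 0, 0, 0.01],
  [0, 0.0008, 0, 0, 0, 0, 0.01],
  [0, 0.0008, 0, 0, 0, 0, 0.01],
])

```text
clock: 9.52
position: [0.5184, -0.3118, 0.0682]
ee_rot: [-0.706, -0.021, 0.022, 0.707]
wrist_force: [0.5, -0.4, -1.2]
finger_gap: 0.017
```

Emit:
servo_tool([
  [0, 0.0004, 0, 0, 0, 0, 0.01],
  [0, 0.0008, 0, 0, 0, 0, 0.01],
  [0, 0.0008, 0, 0, 0, 0, 0.01],
])

```text
clock: 9.77
position: [0.5185, -0.3119, 0.0679]
ee_rot: [-0.707, -0.021, 0.022, 0.707]
wrist_force: [-0.6, 0.2, 2.0]
finger_gap: 0.0172
```

Emit:
servo_tool([
  [0, -0.0007, 0, 0, 0, 0, 0.01],
  [0, -0.0014, 0, 0, 0, 0, 0.01],
  [-0.002, -0.0014, 0, 0, 0, 0, 0.01],
  [-0.004, -0.0014, 0, 0, 0, 0, 0.01],
  [-0.006, -0.0014, 0, 0, 0, 0, 0.01],
  [-0.007, -0.0014, 0, 0, 0, 0, 0.01],
  [-0.007, -0.0014, 0, 0, 0, 0, 0.01],
])

```text
clock: 10.35
position: [0.5109, -0.3121, 0.0687]
ee_rot: [-0.706, -0.02, 0.022, 0.707]
wrist_force: [-0.9, 0.5, -1.5]
finger_gap: 0.017
```

Emit:
servo_tool([
  [-0.0007, 0, 0, 0, 0, 0, 0.01],
  [-0.0013, 0, 0, 0, 0, 0, 0.01],
  [-0.0015, 0, 0, 0, 0, 0, 0.01],
  [-0.0015, 0, 0, 0, 0, 0, 0.01],
])

```text
clock: 10.68
position: [0.5098, -0.3123, 0.0689]
ee_rot: [-0.706, -0.02, 0.022, 0.707]
wrist_force: [0.4, -0.0, -1.7]
finger_gap: 0.0168
```

Emit:
servo_tool([
  [0, -0.001, 0, 0, 0, 0, 0.01],
  [0, -0.002, 0, 0, 0, 0, 0.01],
  [0, -0.003, 0, 0, 0, 0, 0.01],
  [0, -0.003, 0, 0, 0, 0, 0.01],
])

```text
clock: 11.02
position: [0.51, -0.3124, 0.0721]
ee_rot: [-0.707, -0.021, 0.022, 0.707]
wrist_force: [0.1, 0.5, -1.0]
finger_gap: 0.0172
```

Emit:
servo_tool([
  [0, -0.0007, 0, 0, 0, 0, 0.01],
  [0, -0.0015, 0, 0, 0, 0, 0.01],
  [0, -0.0015, 0, 0, 0, 0, 0.01],
])

```text
clock: 11.27
position: [0.51, -0.3124, 0.0735]
ee_rot: [-0.706, -0.021, 0.022, 0.707]
wrist_force: [0.1, -0.2, -1.2]
finger_gap: 0.017
```

Emit:
servo_tool([
  [0, -0.001, 0, 0, 0, 0, 0.01],
  [0, -0.002, 0, 0, 0, 0, 0.01],
  [0, -0.003, 0, 0, 0, 0, 0.01],
  [0, -0.004, 0, 0, 0, 0, 0.01],
  [0, -0.004, 0, 0, 0, 0, 0.01],
])

```text
clock: 11.68
position: [0.51, -0.3124, 0.0777]
ee_rot: [-0.707, -0.021, 0.022, 0.707]
wrist_force: [1.2, 0.9, -1.0]
finger_gap: 0.0174
```

Emit:
servo_tool([
  [0, -0.001, 0, 0, 0, 0, 0.01],
  [0, -0.002, 0, 0, 0, 0, 0.01],
  [0, -0.003, 0, 0, 0, 0, 0.01],
  [0, -0.003, 0, 0, 0, 0, 0.01],
])

```text
clock: 12.02
position: [0.51, -0.3124, 0.0806]
ee_rot: [-0.707, -0.021, 0.022, 0.707]
wrist_force: [-0.1, 0.6, -0.9]
finger_gap: 0.0171
```

```bash
python3 - <<'E'
from h import *
st();c=cam("wrist");s=st();cv2.imwrite("pics/w5r.png",c["img"])
u,v=proj(c,[.51,-.311,.02]).astype(int); print(u,v)
a=crop(c["img"],u-50,v-50,u+70,v+50,720,600)
cv2.imwrite("pics/w5.png",a)
E
```

```text
t 12.02 p [ 0.51   -0.3124  0.0806] yaw 0.06 down [-1.8e-03  7.0e-04 -1.0e+00] F [-0.09  0.59 -0.87] T [-0.011  0.012  0.039] gap 0.0171
t 12.07 p [ 0.5099 -0.3124  0.0805] yaw 0.06 down [-1.9e-03  8.0e-04 -1.0e+00] F [-0.26  0.46 -1.42] T [0.06  0.05  0.037] gap 0.0169
247 211
```

View pics/w5.png

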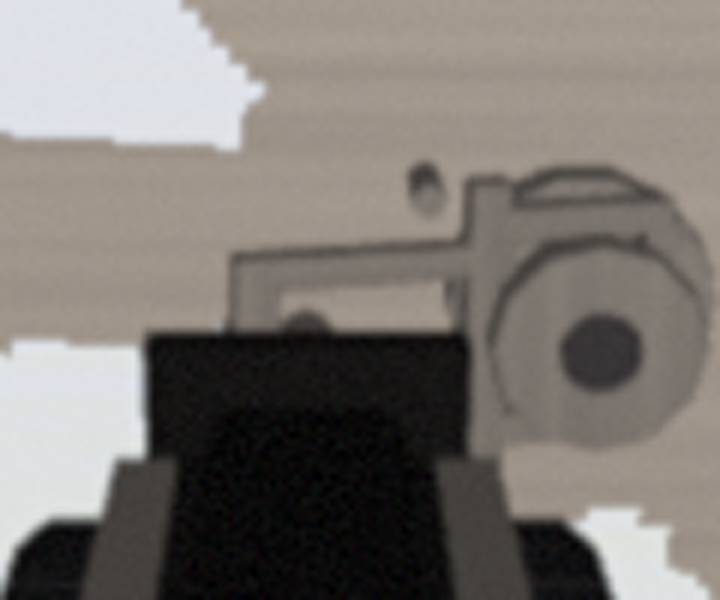

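Emit:
servo_tool([
  [0, -0.0005, 0, 0, 0, 0, 0.01],
  [0, -0.001, 0, 0, 0, 0, 0.01],
  [0, -0.001, 0, 0, 0, 0, 0.01],
])

```text
clock: 12.32
position: [0.5099, -0.3123, 0.0814]
ee_rot: [-0.706, -0.021, 0.022, 0.707]
wrist_force: [0.6, -0.3, -0.8]
finger_gap: 0.0173
```

Emit:
servo_tool([
  [0, -0.0004, 0, 0, 0, 0, 0.01],
  [0, -0.0008, 0, 0, 0, 0, 0.01],
  [0, -0.0008, 0, 0, 0, 0, 0.01],
])

```text
clock: 12.57
position: [0.5099, -0.3123, 0.0822]
ee_rot: [-0.706, -0.021, 0.022, 0.707]
wrist_force: [-0.1, 0.8, -2.1]
finger_gap: 0.017
```

Emit:
servo_tool([
  [-0.0007, 0, 0, 0, 0, 0, 0.01],
  [-0.0014, 0, 0, 0, 0, 0, 0.01],
  [-0.002, 0, 0, 0, 0, 0, 0.01],
  [-0.002, 0, 0, 0, 0, 0, 0.01],
])

```text
clock: 12.9
position: [0.5084, -0.3125, 0.0824]
ee_rot: [-0.706, -0.021, 0.021, 0.707]
wrist_force: [2.0, -0.4, -2.3]
finger_gap: 0.0174
```

```bash
python3 -c "from h import *;st()"
```

```text
t 12.9 p [ 0.5084 -0.3125  0.0824] yaw 0.06 down [-7.e-04  9.e-04 -1.e+00] F [ 1.96 -0.35 -2.25] T [ 0.072 -0.613 -0.033] gap 0.0174
```

Emit:
servo_tool([
  [-0.0005, 0, 0, 0, 0, 0, 0.01],
  [-0.001, 0, 0, 0, 0, 0, 0.01],
  [-0.001, 0, 0, 0, 0, 0, 0.01],
])

```text
clock: 13.15
position: [0.5076, -0.3126, 0.0824]
ee_rot: [-0.706, -0.021, 0.021, 0.707]
wrist_force: [4.5, 0.9, -3.4]
finger_gap: 0.0172
```

```bash
python3 -c "from h import *;st()"
```

```text
t 13.15 p [ 0.5076 -0.3126  0.0824] yaw 0.0602 down [-5.e-04  8.e-04 -1.e+00] F [ 4.5   0.9  -3.44] T [ 0.131 -0.982 -0.016] gap 0.0172
```

Emit:
servo_tool([
  [-0.0005, 0, 0, 0, 0, 0, 0.01],
  [-0.001, 0, 0, 0, 0, 0, 0.01],
  [-0.001, 0, 0, 0, 0, 0, 0.01],
])

```text
clock: 13.4
position: [0.5067, -0.3127, 0.0824]
ee_rot: [-0.706, -0.021, 0.021, 0.707]
wrist_force: [5.6, 1.0, -2.2]
finger_gap: 0.0174
```

```bash
python3 -c "from h import *;st()"
```

```text
t 13.4 p [ 0.5067 -0.3127  0.0824] yaw 0.0602 down [-3.e-04  8.e-04 -1.e+00] F [ 5.6   0.99 -2.17] T [ 0.036 -1.265 -0.021] gap 0.0174
```

Emit:
servo_tool([
  [-0.0005, 0, 0, 0, 0, 0, 0.01],
  [-0.001, 0, 0, 0, 0, 0, 0.01],
  [-0.001, 0, 0, 0, 0, 0, 0.01],
])

```text
clock: 13.65
position: [0.5061, -0.3128, 0.0825]
ee_rot: [-0.706, -0.022, 0.021, 0.707]
wrist_force: [6.2, 0.7, -3.4]
finger_gap: 0.0171
```

```bash
python3 -c "from h import *;st()"
```

```text
t 13.65 p [ 0.5061 -0.3128  0.0825] yaw 0.0603 down [ 6.e-04  8.e-04 -1.e+00] F [ 6.21  0.72 -3.35] T [ 0.158 -1.486  0.035] gap 0.0171
```

Emit:
servo_tool([
  [-0.0005, 0, 0, 0, 0, 0, 0.01],
  [-0.001, 0, 0, 0, 0, 0, 0.01],
  [-0.001, 0, 0, 0, 0, 0, 0.01],
])

```text
clock: 13.9
position: [0.5054, -0.313, 0.0827]
ee_rot: [-0.707, -0.022, 0.021, 0.707]
wrist_force: [5.9, 0.3, -1.9]
finger_gap: 0.0172
```

```bash
python3 -c "from h import *;st()"
```

```text
t 13.9 p [ 0.5054 -0.313   0.0827] yaw 0.0603 down [ 1.2e-03  5.0e-04 -1.0e+00] F [ 5.93  0.26 -1.92] T [ 0.007 -1.562  0.077] gap 0.0172
```

Emit:
servo_tool([
  [-0.0006, 0, 0, 0, 0, 0, 0.01],
  [-0.0012, 0, 0, 0, 0, 0, 0.01],
  [-0.002, 0, 0, 0, 0, 0, 0.01],
  [-0.002, 0, 0, 0, 0, 0, 0.01],
])

```text
clock: 14.23
position: [0.5033, -0.3129, 0.0827]
ee_rot: [-0.706, -0.022, 0.021, 0.707]
wrist_force: [6.7, 0.3, -2.7]
finger_gap: 0.0171
```

```bash
python3 -c "from h import *;st()"
```

```text
t 14.23 p [ 0.5033 -0.3129  0.0827] yaw 0.0603 down [ 0.0011  0.001  -1.    ] F [ 6.67  0.26 -2.71] T [ 0.234 -1.543 -0.051] gap 0.0171
```

Force holds steady near 6–7 N: the ring is sliding, so I keep drawing.

Emit:
servo_tool([
  [-0.0007, 0, 0, 0, 0, 0, 0.01],
  [-0.0014, 0, 0, 0, 0, 0, 0.01],
  [-0.0021, 0, 0, 0, 0, 0, 0.01],
  [-0.003, 0, 0, 0, 0, 0, 0.01],
  [-0.003, 0, 0, 0, 0, 0, 0.01],
])

```text
clock: 14.65
position: [0.5008, -0.3134, 0.0829]
ee_rot: [-0.707, -0.022, 0.021, 0.707]
wrist_force: [5.7, -0.0, -2.4]
finger_gap: 0.0172
```

```bash
python3 - <<'E'
from h import *
st();c=cam("wrist");st();cv2.imwrite("pics/w6r.png",c["img"])
u,v=proj(c,[.51,-.311,.02]).astype(int); print(u,v)
a=crop(c["img"],u-50,v-50,u+70,v+50,720,600)
cv2.imwrite("pics/w6.png",a)
E
```

```text
t 14.65 p [ 0.5008 -0.3134  0.0829] yaw 0.0605 down [ 2.e-03  3.e-04 -1.e+00] F [ 5.7  -0.04 -2.36] T [ 0.072 -1.626 -0.039] gap 0.0172
t 14.7 p [ 0.5006 -0.3134  0.0829] yaw 0.0604 down [ 1.6e-03  4.0e-04 -1.0e+00] F [ 6.19  0.43 -2.63] T [ 0.141 -1.655  0.04 ] gap 0.0173
261 209
```

Emit:
servo_tool([
  [-0.0007, 0, 0, 0, 0, 0, 0.01],
  [-0.0014, 0, 0, 0, 0, 0, 0.01],
  [-0.0021, 0, 0, 0, 0, 0, 0.01],
  [-0.003, 0, 0, 0, 0, 0, 0.01],
  [-0.003, 0, 0, 0, 0, 0, 0.01],
])

```text
clock: 15.12
position: [0.4943, -0.3129, 0.0818]
ee_rot: [-0.706, -0.019, 0.023, 0.707]
wrist_force: [1.8, 0.4, -0.8]
finger_gap: 0.017
```

Emit:
servo_tool([
  [-0.0007, 0, 0, 0, 0, 0, 0.01],
  [-0.0014, 0, 0, 0, 0, 0, 0.01],
  [-0.002, 0, 0, 0, 0, 0, 0.01],
  [-0.002, 0, 0, 0, 0, 0, 0.01],
])

```text
clock: 15.45
position: [0.4934, -0.3132, 0.0821]
ee_rot: [-0.706, -0.02, 0.022, 0.707]
wrist_force: [0.1, -0.7, -0.8]
finger_gap: 0.0171
```

```bash
python3 -c "from h import *;st()"
```

```text
t 15.45 p [ 0.4934 -0.3132  0.0821] yaw 0.0598 down [-0.0028  0.0011 -1.    ] F [ 0.07 -0.66 -0.79] T [-0.025 -0.034 -0.008] gap 0.0171
```

Emit:
servo_tool([
  [-0.001, 0, 0, 0, 0, 0, 0.01],
  [-0.002, 0, 0, 0, 0, 0, 0.01],
  [-0.004, 0, 0, 0, 0, 0, 0.01],
  [-0.005, 0, 0, 0, 0, 0, 0.01],
  [-0.006, 0, 0, 0, 0, 0, 0.01],
  [-0.006, 0, 0, 0, 0, 0, 0.01],
])

```text
clock: 15.95
position: [0.4876, -0.3136, 0.0822]
ee_rot: [-0.706, -0.02, 0.022, 0.707]
wrist_force: [-0.2, 0.0, -1.5]
finger_gap: 0.0174
```

Emit:
servo_tool([
  [-0.001, 0, 0, 0, 0, 0, 0.01],
  [-0.002, 0, 0, 0, 0, 0, 0.01],
  [-0.004, 0, 0, 0, 0, 0, 0.01],
  [-0.005, 0, 0, 0, 0, 0, 0.01],
  [-0.006, 0, 0, 0, 0, 0, 0.01],
  [-0.006, 0, 0, 0, 0, 0, 0.01],
])

```text
clock: 16.45
position: [0.4816, -0.314, 0.0821]
ee_rot: [-0.706, -0.02, 0.022, 0.707]
wrist_force: [-0.6, 0.4, -1.1]
finger_gap: 0.0169
```

```bash
python3 - <<'E'
from h import *
s=st();c=cam("wrist");st();cv2.imwrite("pics/w7r.png",c["img"])
u,v=proj(c,s["position"]-[0,0,.06]).astype(int); print(u,v)
a=crop(c["img"],u-60,v-60,u+80,v+45,800,600)
cv2.imwrite("pics/w7.png",a)
E
```

```text
t 16.45 p [ 0.4816 -0.314   0.0821] yaw 0.0598 down [-0.0024  0.0011 -1.    ] F [-0.56  0.42 -1.13] T [0.026 0.001 0.045] gap 0.0169
t 16.5 p [ 0.4817 -0.314   0.0822] yaw 0.0598 down [-0.0023  0.001  -1.    ] F [ 0.81  0.13 -2.  ] T [ 0.032  0.025 -0.076] gap 0.0173
247 213
```

View pics/w7.png

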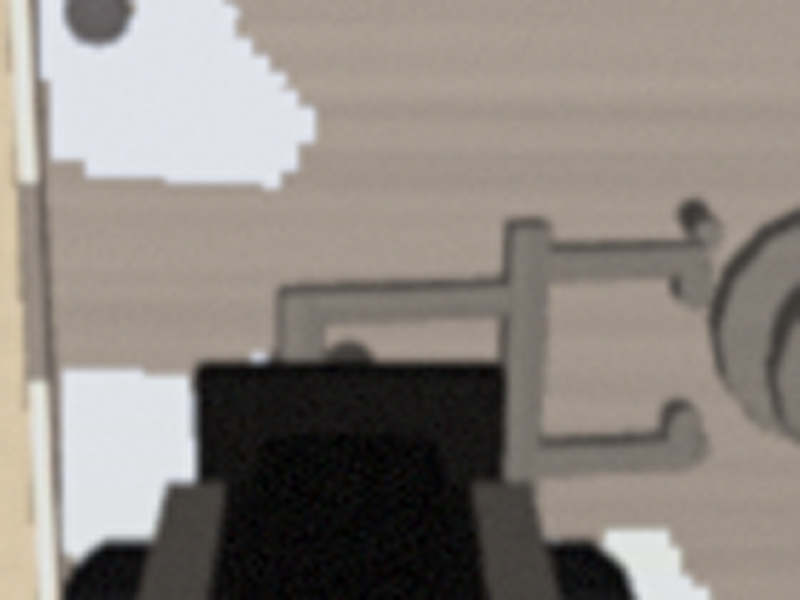

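Emit:
servo_tool([
  [-0.001, 0, 0, 0, 0, 0, 0.01],
  [-0.003, 0, 0, 0, 0, 0, 0.01],
  [-0.005, 0, 0, 0, 0, 0, 0.01],
  [-0.007, 0, 0, 0, 0, 0, 0.01],
  [-0.009, 0, 0, 0, 0, 0, 0.01],
  [-0.009, 0, 0, 0, 0, 0, 0.01],
])

```text
clock: 17.0
position: [0.4724, -0.3145, 0.0822]
ee_rot: [-0.706, -0.02, 0.022, 0.707]
wrist_force: [-0.4, -0.4, -1.4]
finger_gap: 0.0172
```

Emit:
servo_tool([
  [-0.001, 0, 0, 0, 0, 0, 0.01],
  [-0.003, 0, 0, 0, 0, 0, 0.01],
  [-0.005, 0, 0, 0, 0, 0, 0.01],
  [-0.007, 0, 0, 0, 0, 0, 0.01],
  [-0.008, 0, 0, 0, 0, 0, 0.01],
  [-0.008, 0, 0, 0, 0, 0, 0.01],
])

```text
clock: 17.5
position: [0.4646, -0.315, 0.0822]
ee_rot: [-0.706, -0.02, 0.022, 0.707]
wrist_force: [0.6, -0.0, -1.9]
finger_gap: 0.0171
```

```bash
python3 -c "from h import *;st()"
```

```text
t 17.5 p [ 0.4646 -0.315   0.0822] yaw 0.0598 down [-0.0023  0.0011 -1.    ] F [ 0.64 -0.02 -1.89] T [-0.023  0.004  0.004] gap 0.0171
```

Emit:
servo_tool([
  [0, 0.002, 0, 0, 0, 0, 0.01],
  [0, 0.005, 0, 0, 0, 0, 0.01],
  [0, 0.008, 0, 0, 0, 0, 0.01],
  [0, 0.0105, 0, 0, 0, 0, 0.01],
  [0, 0.012, 0, 0, 0, 0, 0.01],
  [0, 0.013, 0, 0, 0, 0, 0.01],
  [0, 0.013, 0, 0, 0, 0, 0.01],
])

```text
clock: 18.08
position: [0.4648, -0.3148, 0.0688]
ee_rot: [-0.706, -0.02, 0.022, 0.707]
wrist_force: [0.1, 0.1, -0.9]
finger_gap: 0.0169
```

Emit:
servo_tool([
  [0.001, 0, 0, 0, 0, 0, 0.01],
  [0.0025, 0, 0, 0, 0, 0, 0.01],
  [0.005, 0, 0, 0, 0, 0, 0.01],
  [0.0075, 0, 0, 0, 0, 0, 0.01],
  [0.01, 0, 0, 0, 0, 0, 0.01],
  [0.01, 0, 0, 0, 0, 0, 0.01],
  [0.01, 0, 0, 0, 0, 0, 0.01],
])

```text
clock: 18.67
position: [0.4752, -0.3144, 0.0693]
ee_rot: [-0.706, -0.021, 0.022, 0.707]
wrist_force: [0.3, -0.1, -1.1]
finger_gap: 0.0169
```

```bash
python3 - <<'E'
from h import *
s=st();c=cam("wrist");st();cv2.imwrite("pics/w8r.png",c["img"]);np.save("w8.npy",c["T"])
u,v=proj(c,s["position"]-[0,0,.06]).astype(int); print(u,v)
g=cv2.cvtColor(c["img"],cv2.COLOR_BGR2GRAY)
np.set_printoptions(linewidth=250)
a=cv2.imread("pics/w7r.png",0); i,j=247-60,213-60
print("before row"); 
for r in (v-12,v-8,v-5,v-3): print(r,a[r,u-40:u+90:2])
print("now")
for r in (v-12,v-8,v-5,v-3): print(r,g[r,u-40:u+90:2])
E
```

```text
t 18.67 p [ 0.4752 -0.3144  0.0693] yaw 0.0603 down [-1.9e-03  8.0e-04 -1.0e+00] F [ 0.32 -0.09 -1.11] T [ 0.073 -0.006 -0.009] gap 0.0169
t 18.72 p [ 0.4751 -0.3144  0.0692] yaw 0.0601 down [-2.e-03  9.e-04 -1.e+00] F [ 0.13 -0.26 -1.56] T [ 0.068 -0.013 -0.003] gap 0.0169
247 213
before row
201 [156 152 153 151 154 153 153 153 152 153 152 152 151 152 151 150 147 144 144 143 140 141 140 140 135 135 134 134 134 132 132 130 119 114  82 118 116 116 119 120 122 126 124 124 126 126 125 125 123  95 118 118 126  89  78 117 126 123 123 122 109  79
  64  62  64]
205 [154 152 153 154 152 154 155 154 153 155 152 154 152 155 118 117 121 120 125 125 123 123 124 122 121 120 122 122 123 121 121 122 121 122 121 120 117 113 144 153 155 154 152 151 152 152 152 152 152 122 118 119 100  68 120 124 125 125 112  64  63  68
 103 125 126]
208 [150 148 149 150 149 150 152 149 149 151 149 149 151 152 116 125 121 117 115 118 117 120 118 119 118 120 121 120 124 122 121 123 125 120  96 118 116 113 144 150 149 151 148 151 148 152 150 151 149 151 149 146  84  91 124 126 126 123  71  66  86 117
 121 125 123]
210 [
[... 633 characters left out ...]
 124 123 122 126 158 156 158 155 158 156 157 158 155 156 154 119 125 127 144 158 154 156 159 157 155 157 157 155 156 155 157 155 155 154 154 153  92  64
  86 123 124]
208 [159 157 157 153 123 124 122 111 156 157 157 156 157 157 158 157 158 158 158 156 159 156 156 118 122 120 122 129 155 154 157 155 156 156 157 155 155 153 154 152 140 145 154 155 154 153 156 153 154 154 156 155 155 155 154 155 155 153 153 140  62 101
 127 127 126]
210 [158 159 159 153 120 125 120 114 160 159 159 160 158 158 158 159 160 158 156 159 157 158 159 121 122 122 123 136 158 157 156 156 156 156 156 156 157 158 156 157 157 156 157 157 156 157 155 156 156 155 155 155 155 155 154 156 154 154 155 105  65 120
 126 126 128]
```

```bash
python3 - <<'E'
from h import *
c=cam("wrist"); c["T"]=np.load("w8.npy")
S=np.array([.5412,-.3105]);e=np.array([np.cos(.062),np.sin(.062)])
for n,u in(("bar out",214.5),("bar in",222),("cross front",253),("cross back",262)):
    p=onz(c,u,210 if u<255 else 206,.014); print(n,p.round(4),"fix x",((p[:2]-S)@e).round(4))
print("shank fix x",(np.array([.4751,-.3144])-S)@e)
E
```

```text
bar out [ 0.4533 -0.3115  0.014 ] fix x -0.0878
bar in [ 0.4582 -0.3112  0.014 ] fix x -0.0829
cross front [ 0.4784 -0.31    0.014 ] fix x -0.0626
cross back [ 0.4841 -0.3069  0.014 ] fix x -0.0568
shank fix x -0.06621464160784944
```

Emit:
servo_tool([
  [-0.001, 0, 0, 0, 0, 0, 0.01],
  [-0.002, 0, 0, 0, 0, 0, 0.01],
  [-0.003, 0, 0, 0, 0, 0, 0.01],
  [-0.003, 0, 0, 0, 0, 0, 0.01],
  [-0.003, 0, 0, 0, 0, 0, 0.01],
])

```text
clock: 19.18
position: [0.4718, -0.3146, 0.0693]
ee_rot: [-0.706, -0.02, 0.022, 0.707]
wrist_force: [0.5, -0.7, -1.3]
finger_gap: 0.0172
```

Emit:
servo_tool([
  [0, -0.001, 0, 0, 0, 0, 0.01],
  [0, -0.003, 0, 0, 0, 0, 0.01],
  [0, -0.005, 0, 0, 0, 0, 0.01],
  [0, -0.008, 0, 0, 0, 0, 0.01],
  [0, -0.01, 0, 0, 0, 0, 0.01],
  [0, -0.01, 0, 0, 0, 0, 0.01],
])

```text
clock: 19.68
position: [0.4724, -0.315, 0.08]
ee_rot: [-0.707, -0.021, 0.022, 0.707]
wrist_force: [0.3, -0.1, -1.4]
finger_gap: 0.0171
```

Emit:
servo_tool([
  [0, -0.003, 0, 0, 0, 0, 0.01],
  [0, -0.01, 0, 0, 0, 0, 0.01],
  [0, -0.025, 0, 0, 0, 0, 0.01],
  [0, -0.05, 0, 0, 0, 0, 0.01],
  [0, -0.075, 0, 0, 0, 0, 0.01],
  [0, -0.095, 0, 0, 0, 0, 0.01],
  [0, -0.105, 0, 0, 0, 0, 0.01],
  [0, -0.105, 0, 0, 0, 0, 0.01],
])

```text
clock: 20.35
position: [0.4737, -0.316, 0.1873]
ee_rot: [0.708, 0.022, -0.02, -0.706]
wrist_force: [0.0, -0.8, -0.1]
finger_gap: 0.0168
```

```bash
python3 - <<'E'
from h import *
s=st();c=cam("wrist");cv2.imwrite("pics/w9r.png",c["img"]);np.save("w9.npy",c["T"])
u,v=proj(c,[.48,-.31,.012]).astype(int); print(u,v)
goal((.5528,.0729,.195),.337)
g=cv2.cvtColor(c["img"],cv2.COLOR_BGR2GRAY)
np.set_printoptions(linewidth=250)
for r in range(v-16,v+17,2): print(r,g[r,u-50:u+70:2])
E
```

```text
t 20.35 p [ 0.4737 -0.316   0.1873] yaw 0.06 down [ 0.0023 -0.0027 -1.    ] F [ 0.01 -0.8  -0.07] T [-0.009 -0.02  -0.003] gap 0.0168
253 169
shift [ 0.103  -0.01    0.3827] turn [ 8.00e-04 -2.77e-01 -1.00e-04]
153 [ 84 187 191 189 191 192 174 203 160 219 209 164 161 162 163 162 163 171 202 202 202 201 216 204 202 204 163 147 147 147 147 147 146 147 147 148 147 146 147 150 145 149 147 146 147 148 146 146 146 146 147 147 147 145 148 147 148 145 144 145]
155 [ 35 175 191 191 190 189 185 203 157 211 160 147 148 145 146 145 146 146 145 144 145 145 191 160 143 144 145 145 145 146 143 146 147 143 145 144 144 145 143 142 143 144 145 143 144 145 145 145 145 145 145 146 145 145 144 145 146 145 144 147]
157 [ 34 176 192 190 185 189 175 203 157 199 146 148 149 146 148 146 146 146 147 146 146 144 143 144 145 135 122 124 144 144 145 142 145 143 143 143 145 144 144 145 143 144 144 146 144 142 142 143 145 144 143 145 143 144 145 146 142 144 144 144]
159 [ 38 174 189 187 185 188 171 204 199 170 151 151 150 151 149 150 151 151 151 150 150 151 150 151 151 117 116 113 136 148 150 148 149 150 149 148 14
[... 2592 characters left out ...]
155 219 219 220 207 214 211 211 211 210 209 202 199 202 203 203 198 195 113 124 145 144 143 143 146 145 138 100 124 144 145 144 145 143 144 141 144 148 143 145 137 116 119  99 108 117 114 110  64  51  53  73]
183 [ 48  39 170 188 189 188 186 211 159 218 218 219 210 198 201 203 187 193 196 195 196 199 199 199 197 195 145 126 113 116 126 126 127 128 125 116 123 141 142 143 142 142 142 143 141 144 140 144 144 134 116 112 103 116 115 117 106  89  93 113]
185 [ 46  40 167 187 187 189 183 209 161 221 219 219 218 220 219 219 219 218 219 219 219 219 219 219 214 204 204 196 146 113 113 113 111 112 113 121 134 148 147 148 148 146 148 147 148 137  88 130 145 147 129 117 101 110 117 119 111 113 115 116]
```

Emit:
servo_tool([
  [0.015, -0.015, 0.005, 0, 0, 0, 0.01],
  [0.045, -0.03, 0.018, 0, 0, 0, 0.01],
  [0.075, -0.045, 0.035, 0, 0, 0, 0.01],
  [0.1, -0.06, 0.06, 0, -0.03, 0, 0.01],
  [0.108, -0.065, 0.09, 0, -0.08, 0, 0.01],
  [0.11, -0.068, 0.125, 0, -0.14, 0, 0.01],
  [0.112, -0.068, 0.16, 0, -0.2, 0, 0.01],
  [0.112, -0.068, 0.19, 0, -0.25, 0, 0.01],
])

```text
clock: 21.07
position: [0.5722, -0.116, 0.2502]
ee_rot: [-0.697, -0.109, 0.112, 0.7]
wrist_force: [0.7, 0.2, -1.4]
finger_gap: 0.0173
```

```bash
python3 - <<'E'
from h import *
st();goal((.5528,.0729,.197),.337)
E
```

```text
t 21.07 p [ 0.5722 -0.116   0.2502] yaw 0.3136 down [-0.0047  0.0025 -1.    ] F [ 0.71  0.17 -1.42] T [ 0.019  0.017 -0.02 ] gap 0.0173
shift [0.04   0.0537 0.1854] turn [-0.0038 -0.0234 -0.0037]
```

Emit:
servo_tool([
  [0.008, 0.0, 0.035, 0, -0.02, 0, 0.01],
  [0.016, 0.01, 0.075, 0, -0.02, 0, 0.01],
  [0.024, 0.02, 0.112, 0, -0.02, 0, 0.01],
  [0.032, 0.035, 0.147, 0, -0.02, 0, 0.01],
  [0.038, 0.045, 0.172, 0, -0.02, 0, 0.01],
  [0.04, 0.051, 0.183, 0, -0.02, 0, 0.01],
  [0.04, 0.052, 0.185, 0, -0.02, 0, 0.01],
  [0.04, 0.052, 0.185, 0, -0.02, 0, 0.01],
])

```text
clock: 21.73
position: [0.5532, 0.07, 0.199]
ee_rot: [-0.697, -0.115, 0.118, 0.698]
wrist_force: [0.1, 0.4, -0.4]
finger_gap: 0.0171
```

Emit:
servo_tool([
  [0, 0, 0, 0, 0, 0, 0.01],
  [0, 0, 0, 0, 0, 0, 0.01],
  [0, 0, 0, 0, 0, 0, 0.01],
])

```text
clock: 21.98
position: [0.555, 0.0686, 0.201]
ee_rot: [-0.697, -0.115, 0.116, 0.698]
wrist_force: [-0.4, 0.1, -1.0]
finger_gap: 0.0174
```

```bash
python3 - <<'E'
from h import *
st();goal((.5528,.0729,.15),.337)
E
```

```text
t 21.98 p [0.555  0.0686 0.201 ] yaw 0.3279 down [-7.e-04  7.e-04 -1.e+00] F [-0.38  0.12 -0.96] T [0.037 0.025 0.038] gap 0.0174
shift [-0.0007  0.051   0.0047] turn [-0.0009 -0.0091 -0.0004]
```

Emit:
servo_tool([
  [-0.0005, 0.01, 0.002, -0.001, -0.009, 0, 0.01],
  [-0.0007, 0.025, 0.004, -0.001, -0.009, 0, 0.01],
  [-0.0007, 0.04, 0.0047, -0.001, -0.009, 0, 0.01],
  [-0.0007, 0.048, 0.0047, -0.001, -0.009, 0, 0.01],
  [-0.0007, 0.051, 0.0047, -0.001, -0.009, 0, 0.01],
  [-0.0007, 0.051, 0.0047, -0.001, -0.009, 0, 0.01],
  [-0.0007, 0.051, 0.0047, -0.001, -0.009, 0, 0.01],
  [-0.0007, 0.051, 0.0047, -0.001, -0.009, 0, 0.01],
])

```text
clock: 22.65
position: [0.5528, 0.0741, 0.1504]
ee_rot: [-0.697, -0.119, 0.119, 0.697]
wrist_force: [-0.4, 0.0, -1.1]
finger_gap: 0.0172
```

```bash
python3 - <<'E'
from h import *
st();goal((.5528,.0729,.0935),.337)
E
```

```text
t 22.65 p [0.5528 0.0741 0.1504] yaw 0.3387 down [ 0.  0. -1.] F [-0.38  0.02 -1.05] T [-0.02  -0.054 -0.035] gap 0.0172
shift [-0.0004  0.0569 -0.0012] turn [-0.      0.0017  0.    ]
```

Down in two stages, checking for contact past the slot mouth.

Emit:
servo_tool([
  [0, 0.005, -0.001, 0, 0.001, 0, 0.01],
  [0, 0.012, -0.001, 0, 0.001, 0, 0.01],
  [0, 0.019, -0.001, 0, 0.001, 0, 0.01],
  [0, 0.024, -0.001, 0, 0.001, 0, 0.01],
  [0, 0.027, -0.001, 0, 0.001, 0, 0.01],
  [0, 0.027, -0.001, 0, 0.001, 0, 0.01],
])

```text
clock: 23.15
position: [0.5513, 0.0734, 0.1212]
ee_rot: [-0.697, -0.118, 0.12, 0.697]
wrist_force: [0.0, -0.9, -1.1]
finger_gap: 0.0169
```

Emit:
servo_tool([
  [0, 0.004, 0, 0, 0, 0, 0.01],
  [0, 0.01, 0, 0, 0, 0, 0.01],
  [0, 0.017, 0, 0, 0, 0, 0.01],
  [0, 0.022, 0, 0, 0, 0, 0.01],
  [0, 0.026, 0, 0, 0, 0, 0.01],
  [0, 0.028, 0, 0, 0, 0, 0.01],
  [0, 0.028, 0, 0, 0, 0, 0.01],
  [0, 0.028, 0, 0, 0, 0, 0.01],
])

```text
clock: 23.82
position: [0.5522, 0.0734, 0.0944]
ee_rot: [-0.697, -0.118, 0.12, 0.697]
wrist_force: [0.1, 0.3, -1.0]
finger_gap: 0.0173
```

```bash
python3 - <<'E'
from h import *
st();goal((.5528,.0729,.0924),.337)
E
```

```text
t 23.82 p [0.5522 0.0734 0.0944] yaw 0.338 down [-0.0019  0.     -1.    ] F [ 0.14  0.26 -1.04] T [-0.007 -0.005 -0.039] gap 0.0173
shift [ 0.0004  0.002  -0.0006] turn [-0.0006  0.001  -0.0017]
```

Emit:
servo_tool([
  [0, 0.0007, -0.0003, 0, 0, 0, 0.01],
  [0, 0.0014, -0.0005, 0, 0, 0, 0.01],
  [0, 0.0018, -0.0005, 0, 0, 0, 0.01],
  [0, 0.0018, -0.0005, 0, 0, 0, 0.01],
])

```text
clock: 24.15
position: [0.5525, 0.0729, 0.0927]
ee_rot: [-0.697, -0.118, 0.119, 0.697]
wrist_force: [0.6, 0.4, -1.0]
finger_gap: 0.0175
```

Emit:
servo_tool([
  [0, 0.0005, 0, 0, 0, 0, 0.01],
  [0, 0.0005, 0, 0, 0, 0, 0.01],
  [0, 0.0005, 0, 0, 0, 0, 0.01],
])

```text
clock: 24.4
position: [0.5525, 0.0729, 0.0925]
ee_rot: [-0.697, -0.118, 0.119, 0.697]
wrist_force: [-0.8, 0.8, 1.0]
finger_gap: 0.0174
```

Emit:
servo_tool([
  [0, 0, 0, 0, 0, 0, 0.022],
  [0, 0, 0, 0, 0, 0, 0.03],
  [0, 0, 0, 0, 0, 0, 0.05],
  [0, 0, 0, 0, 0, 0, 0.05],
  [0, 0, 0, 0, 0, 0, 0.05],
  [0, 0, 0, 0, 0, 0, 0.05],
])

```text
clock: 24.9
position: [0.5524, 0.0729, 0.0921]
ee_rot: [-0.697, -0.118, 0.12, 0.697]
wrist_force: [0.3, -0.2, -0.4]
finger_gap: 0.0503
```

Emit:
servo_tool([
  [0, -0.01, 0, 0, 0, 0, 0.05],
  [0, -0.03, 0, 0, 0, 0, 0.05],
  [0, -0.06, 0, 0, 0, 0, 0.05],
  [0, -0.09, 0, 0, 0, 0, 0.05],
  [0, -0.12, 0, 0, 0, 0, 0.05],
  [0, -0.145, 0, 0, 0, 0, 0.05],
  [0, -0.16, 0, 0, 0, 0, 0.05],
  [0, -0.16, 0, 0, 0, 0, 0.05],
])

```text
clock: 25.57
position: [0.5549, 0.0729, 0.2572]
ee_rot: [0.697, 0.121, -0.117, -0.697]
wrist_force: [-0.0, 0.0, 0.3]
finger_gap: 0.0499
```

```bash
python3 - <<'E'
from h import *
s=st();c=cam("wrist"); si=cam("side"); sc=cam("scene")
u,v=proj(c,[.5535,.073,.1]).astype(int)
a=crop(c["img"],u-45,v-45,u+45,v+45,300,300)
b=crop(si["img"],225,180,285,262,220,300)
d=crop(sc["img"],295,245,370,313,280,300)
w=cv2.imread("pics/w9r.png"); e=crop(w,195,120,325,205,459,300)
u,v=proj(si,[.5,-.31,.01]).astype(int); f=crop(si["img"],u-40,v-18,u+34,v+18,341,300)
cv2.imwrite("pics/end.png",np.vstack([np.hstack([a,b,d]),np.hstack([e,f])]))
E
```

```text
t 25.57 p [0.5549 0.0729 0.2572] yaw 0.338 down [ 6.5e-03  2.0e-04 -1.0e+00] F [-0.    0.04  0.26] T [-0.038 -0.008 -0.062] gap 0.0499
```

View pics/end.png

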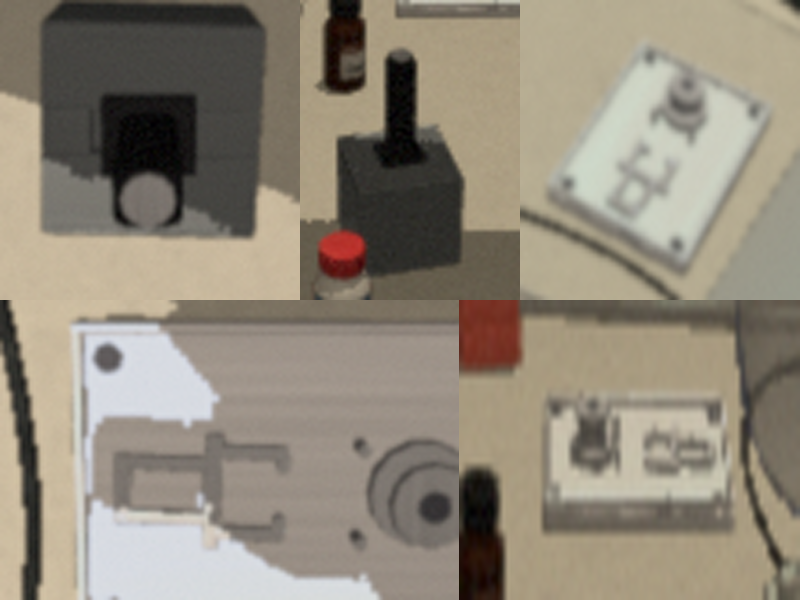

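The pick hangs upright by its collar in the holder (end bitmap 148,190, upper left). The ring lies flat in the tray, clear of the pins (gap between ring arms at about 285 and pins at about 358, lower left) and of the spindle. I'm handing in.

```bash
python3 -c "
from h import *
st(); print(ctrl.hand_in())"
```

```text
t 25.72 p [0.5524 0.0729 0.2516] yaw 0.338 down [-0.0023  0.     -1.    ] F [-0.22  0.81 -0.81] T [-0.001 -0.049 -0.048] gap 0.0497
the job is handed in; nothing more can be done
None
```

The job is done and handed in at 25.7 s on the robot's clock, well inside the 67 s limit.

- **Hooking:** I took the black pick from the grey holder and touched the tray floor gently inside the eye, at about 3 N. The contact height put the toe about 36 mm below the collar.
- **Prying and drawing:** I hooked the eye's end bar, lifted it about 11 mm and drew the ring off along its -x. The pull stayed at about 6 to 7 N until the arms let go.
- **Putting down:** I lowered the ring, backed the hook out through the eye, and hung the pick back. Its collar seated at the same height as before (TCP z 0.0925 m, against 0.0924 m at the start).

**Last checks:** the pictures show the ring lying flat in the tray, roughly 15 mm or more in front of the pins. The pick stands upright in its slot, and the gripper is open, about 0.1 m above it. In the crops I looked at last, the red-capped bottle and the vial stand where they were. I did not look again at the petri dish or the tweezers.

**One disagreement:** the side camera had suggested a shank length of about 39 mm, against about 36 mm by touch. I went by the touch.

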